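Scrub out and refill the laundry soap pot

ROBOT

A 6-joint arm with a two-finger parallel gripper is mounted at the origin on the work surface. World frame = base frame: x ahead of the robot, y to its left, z up, the work surface at z = 0. Lengths are in m, angles in degrees, forces in N, time in s.
With the tool pointing down it reaches from about 0.4 to 0.825 m from the base axis. Payload 7 kg.
Tool frame: the origin (TCP) lies on the centre line of the jaws, within the pads' length; the fingertips stand 19 mm ahead of it and the grasp point (between the pads) is the TCP; z points along the fingers, y is the line along which they close (so a half turn about z gives the same grasp; the last joint's range is limited). The gripper opens to 88 mm and grips with 3 to 60 N. Pads are 19 mm wide; open, the fingers measure 130 mm over their backs; the gripper's body (78 mm by 193 mm) begins 47 mm behind the grasp point.
Start: joints at [-54.311, 20.546, 0.682, 0, -70.136, -16.507], TCP at [0.222, -0.638, 0.246] pointing down, gripper open.
Joint ranges: [-176.03, 176.03], [-82.01, 121.73], [-58.28, 71.71], [-173.87, 95.51], [-174.79, -0.11], [-173.66, 173.66]. Speed limits (degrees/s): [136.94, 136.94, 172.46, 180, 180, 180].

INTERFACE

Orientations are given as [roll, pitch, yaw] about the fixed x, y, z axes, in that order (R = Rz(yaw) Ry(pitch) Rx(roll)).
In Python, from plant import ctrl gives the robot as it stands.
- The arm moves only by the tool move_arm, never from a script. Its argument "motion" is a list of rows, each a list of 3 entries, a list of its own where there are three numbers: the shift along the tool's x, y, z in mm, then the turn, a rotation vector about the tool's x, y, z in degrees, then the closure, from 0 (fully open) to 1 (shut). A call has 1 to 10 rows; each row is the pose to reach, as a shift and turn from the pose commanded when the call began, along the tool's axes at that moment; what a row does not reach only later rows make up. A row lasts 1/12 s, in which the tool goes at most 41.7 mm and 7.16 degrees, less where a joint would pass 70% of its speed; a pose out of reach is approached as far as the arm can. A call with a gripper value outside its range is refused whole. The fingers move at their own pace and stop on an object; the grip force is fixed at half the most. Time passes only in rows, so rows that repeat a pose let the fingers close. It gives the time, the measured TCP pose, the force, the opening and the grip force at its end, in the units of the state.
- ctrl.get_obs(): the state, without advancing time (a new reading comes with each control period).
- ctrl.snapshot(name): name is "scene" or "top" or "wrist"; returns a dict with "color" (480x640x3 uint8, blue, green, red), "camera_matrix" (3x3 intrinsics, pixels), "cam_to_world" (4x4, takes a point from camera to world coordinates). Camera axes: x right, y up, looking along -z (the intrinsics and any distortion apply to the point x, -y, -z); pixel columns grow to the right and rows downward; lengths in m; the calibration is good to about 2 mm. A picture is of the moment at which its call begins. There is no depth.
- ctrl.close_job(): hands the job in; it is judged then, once.
The state is a dict: "clock": time; "joint_pos": joint angles; "qvel": joint speeds; "tau": joint torques, N m; "tool_pos": TCP position; "orientation": TCP orientation; "force": force on the tool from outside, world axes, zero at the start; "moment": the same for the moment, N m; "opening": finger opening in m; "gripper_force": force on a finger pad.
Only numpy, scipy, OpenCV 4.12 (cv2) and the standard library are available. Lean on these libraries where they do the work, as an engineer would, in place of code of your own. Each camera call takes 0.05 s, during which the arm holds its last target. There are 200 camera calls.

TASK

Lift the lid off the soap pot by its knob and set it down, knob up, in the middle of the cork mat; then scrub the still empty pot with the standing brush, moving it up and down so that it reaches the bottom three times and comes up at least half the pot's height in between. Stand the brush back upright in its holder and put every soap bar lying on the counter (there are two to four) into the pot, and last put the lid back on properly. Leave everything else on the counter where it is.

Things in the scene. Friction and masses are not known exactly. Their poses are not given: they have to be found in the camera images.
- pot: blue glazed round pot, fixed to the counter, 176 across at the rim, 120 high, wall 6, floor 6 thick (inner floor 6 above the origin), inner width 164 at the mouth and 160 at the floor. Origin: centre of its underside; z up
- lid: loose round wooden lid, 300 g. Disc 184 across and 8 thick; below it a locating plug 148 across and 8 deep, with bevelled edge, that sits loosely inside the pot's mouth; on top an upright cylindrical knob 34 across. Origin: centre of the plug's underside; the disc spans z 8 to 16, the knob z 16 to 58. On the pot, its origin is 112 above the pot's. Starts on the pot
- mat: square cork mat, 200 x 200, 6 thick, fixed to the counter, where the lid is set aside. Origin: centre of its underside
- holder: fixed white round cup for the brush, outside 92 across, 60 high, inside 84 across, floor 5 thick. Origin: centre of its underside
- brush: pot brush standing upright in the holder, head down, 120 g, stiff. Head: cylinder 57 across, 75 long; above it a round wooden handle 22 across up to 200. Origin: centre of the head's flat lower end; z runs along the handle (up)
- bar1: cream soap bar, 80 long (its x) x 40 wide (its y) x 24 high, 90 g, lying flat somewhere on the counter (may be absent). Origin: centre of its underside
- bar2: cream soap bar, 80 long (its x) x 40 wide (its y) x 24 high, 90 g, lying flat somewhere on the counter (may be absent). Origin: centre of its underside
- bar3: cream soap bar, 80 long (its x) x 40 wide (its y) x 24 high, 90 g, lying flat somewhere on the counter (may be absent). Origin: centre of its underside
- bar4: cream soap bar, 80 long (its x) x 40 wide (its y) x 24 high, 90 g, lying flat somewhere on the counter (may be absent). Origin: centre of its underside
- cap: small white open dosing cup, 44 across, 35 high; bystander, to be left alone. Origin: centre of its underside
- tub: blue screw-top tub, 50 across, 85 high; bystander, to be left alone. Origin: centre of its underside
- jug: green detergent jug, 75 x 120, about 225 high; bystander, to be left alone. Origin: centre of its underside
- spray: blue spray bottle with yellow head, 68 across, 226 high; bystander, to be left alone. Origin: centre of its underside
Mind the look-alikes: they are no part of the job. There is more than one size of the lid; the one meant has the size given above.

How it is judged (in metres and radians):
On the way, in this order (a step that is already met when the one before it is completed fails the run):
1. the lid rests, knob up and let go, in the middle of the cork mat (horizontal distance between lid and mat below 0.05 m and z of lid in the frame of mat below 0.012 m and angle between lid's own z axis and vertical below 0.08 rad and linear speed of lid below 0.03 m/s and contact force between lid and the fingers below 0.1 N), for 0.2 s.
2. the brush reaches the bottom of the pot, which holds no soap yet (z of brush in the frame of pot below 0.022 m and horizontal distance between brush and pot below 0.065 m and horizontal distance between each of bar1, bar2, bar3, bar4 and pot above 0.1 m), for 0.05 s.
3. the brush comes at least half way up the pot (z of brush in the frame of pot between 0.055 and 0.12 m and horizontal distance between brush and pot below 0.075 m), for 0.05 s.
4. the brush reaches the bottom a second time (z of brush in the frame of pot below 0.022 m and horizontal distance between brush and pot below 0.065 m), for 0.05 s.
5. the brush comes at least half way up again (all of step 3), for 0.05 s.
6. the brush reaches the bottom a third time (all of step 4), for 0.05 s.
7. the brush stands in its holder and every soap bar is in the pot (horizontal distance between brush and holder below 0.022 m and z of brush in the frame of holder below 0.02 m and angle between brush's own z axis and vertical below 0.25 rad and linear speed of each of brush, bar1, bar2, bar3, bar4 below 0.03 m/s and horizontal distance between each of bar1, bar2, bar3, bar4 and pot below 0.08 m and z of each of bar1, bar2, bar3, bar4 in the frame of pot below 0.1 m), for 0.2 s.
At the end, for the whole second after the job is handed in: Every soap bar present lies inside the pot; the lid sits flat on the pot, within 15 mm of its centre, level, plug inside the mouth; the brush stands upright in its holder, head down on its floor; all at rest and let go (all of step 7 and horizontal distance between lid and pot below 0.015 m and z of lid in the frame of pot between 0.105 and 0.117 m and angle between lid's own z axis and vertical below 0.06 rad and linear speed of lid below 0.02 m/s); the robot touches nothing.
It fails at once if a bystander is moved more than 5 cm (distance of any of cap, tub, jug, spray from where it was at the start of the episode above 0.05 m).
Of bar1, bar2, bar3, bar4 only 2 to 4 are there at a start; the rules pass over those that are not, and their reading is None.
At some moment in a run one of bar1, bar2, bar3, bar4 may be knocked a few centimetres aside while the robot is not near it.
It also fails if it takes over 208 s, if anything falls off the work surface, if the arm or the gripper's body presses on something with over 40 N, if the wrist force passes 120 N, or if a joint passes its speed limit or range.

## Working session

There is one attempt and no reset: what is moved stays moved. The work goes in short steps, Python scripts to look and compute and a tool call to move; the robot and the scene stay as the last step left them, time stands still between calls to the robot, and variables do not carry over. Pictures are saved under pics/ and viewed, at most 14 in all, crops included, and the job is handed in when it is done.

Besides the shell and the picture viewer there is one more tool, called in YAML: its name, and indented under it one key for each argument. move_arm: Moves the arm, as the interface text tells. Its arguments: {"type":"object","properties":{"motion":{"type":"array"}},"required":["motion"]}

```bash
ls; mkdir -p pics; python3 - <<'E'
from plant import ctrl
import cv2,numpy as np
o=ctrl.get_obs();print(o)
for n in("scene","top"):
    s=ctrl.snapshot(n);cv2.imwrite(f"pics/{n}0.png",s["color"]);print(n,s["camera_matrix"].tolist(),np.round(s["cam_to_world"],4).tolist(),[k for k in s])
E
```

```text
pics
{'clock': 0.0, 'joint_pos': array([-5.43098829e+01,  2.05926952e+01,  6.32621705e-01, -2.23012087e-02,
       -7.01349868e+01, -1.65051479e+01]), 'qvel': array([-0.00713095, -0.12074721,  0.07385162, -0.03506831, -0.02282713,
        0.06795273]), 'tau': array([ 1.23708454e-03, -5.82721031e+01,  2.93056995e+01,  6.99707955e+00,
        6.86865402e-03, -1.83443558e-04]), 'tool_pos': array([ 0.22163101, -0.63708097,  0.24459282]), 'orientation': array([ 1.79902900e+02, -6.90928264e-03, -1.60822620e+02]), 'force': array([ 0.02954272, -0.0829826 ,  0.10897338]), 'moment': array([ 0.02504155, -0.01632222, -0.03276502]), 'gripper_force': 0.0, 'opening': 0.08758996719659018}
scene [[508.4692044282448, 0.0, 318.24661026311156], [0.0, 508.4692044282448, 239.13985317755095], [0.0, 0.0, 1.0]] [[-0.3202, -0.8024, 0.5036, 1.0395], [0.9473, -0.2677, 0.1759, 0.2192], [-0.0064, 0.5334, 0.8458, 1.1319], [0.0, 0.0, 0.0, 1.0]] ['color', 'camera_matrix', 'cam_to_world']
top [[530.0298609044557, 0.0, 309.75817040085633], [0.0, 530.0298609044557, 247.80769143671859], [0.0, 0.0, 1.0]] [[0.021, 0.9944, -0.1037, 0.2604], [-0.9998, 0.0215, 0.0036, -0.0076], [0.0058, 0.1036, 0.9946, 1.599], [0.0, 0.0, 0.0, 1.0]] ['color', 'camera_matrix', 'cam_to_world']
```

View pics/scene0.png

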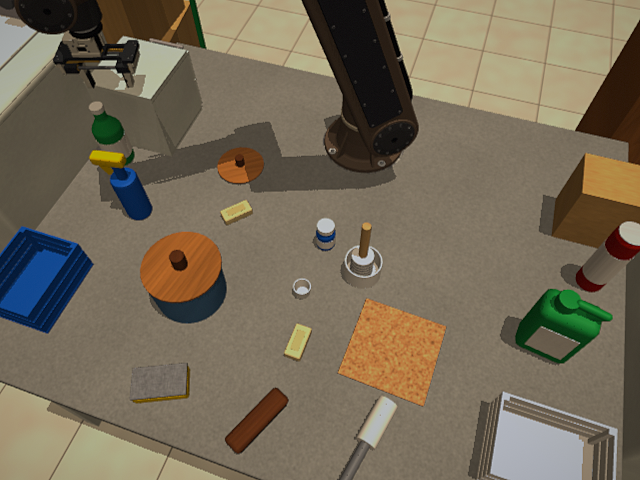

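View pics/top0.png

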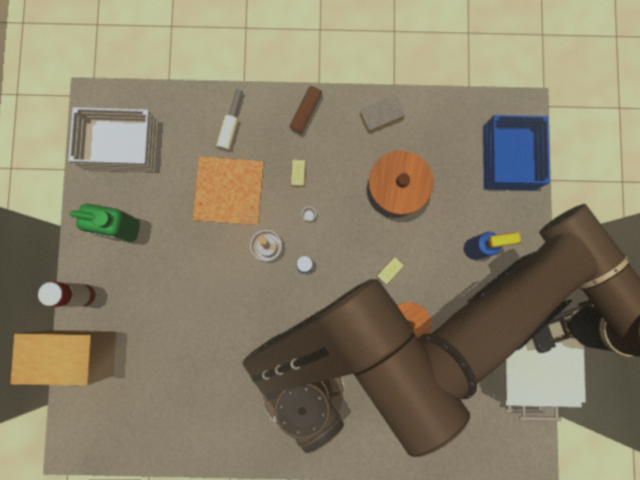

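The scene view shows two lids: the large one on the pot at (182,265) and a small one lying on the counter at (240,165). The pot one fits, since it starts on the pot and is much bigger. The mat is at (392,350) and the brush and holder at (362,255). The bars are at (236,212) and (297,342); the grey and yellow block at (160,382) is a sponge.

The top view has the lid at (401,183), mat at (228,190), holder at (266,246) and bars at (298,172) and (390,271).

```bash
cat > h.py <<'E'
import cv2,numpy as np
from plant import ctrl
from scipy.spatial.transform import Rotation as R
def snap(n,f=None):
    s=ctrl.snapshot(n)
    if f: cv2.imwrite(f"pics/{f}.png",s["color"])
    return s
def ray(s,p):
    K=s["camera_matrix"];T=s["cam_to_world"]
    u=np.linalg.inv(K)@[p[0],p[1],1];d=T[:3,:3]@[u[0],-u[1],-u[2]]
    return T[:3,3],d/np.linalg.norm(d)
def plane(s,p,z):
    o,d=ray(s,p);return o+d*(z-o[2])/d[2]
def tri(a,pa,b,pb):
    o1,d1=ray(a,pa);o2,d2=ray(b,pb)
    t=np.linalg.lstsq(np.c_[d1,-d2],o2-o1,rcond=None)[0]
    p,q=o1+t[0]*d1,o2+t[1]*d2
    return (p+q)/2,np.linalg.norm(p-q)
def proj(s,P):
    T=s["cam_to_world"];c=T[:3,:3].T@(np.asarray(P)-T[:3,3]);u=s["camera_matrix"]@[c[0],-c[1],-c[2]];return u[:2]/u[2]
def mask(s,lo,hi):
    return cv2.inRange(cv2.cvtColor(s["color"],cv2.COLOR_BGR2HSV),np.array(lo),np.array(hi))
def blobs(m,amin=60,roi=None):
    if roi is not None:
        k=np.zeros_like(m);x0,y0,x1,y1=roi;k[y0:y1,x0:x1]=1;m=m*k
    return sorted([c for c in cv2.findContours(m,cv2.RETR_EXTERNAL,cv2.CHAIN_APPROX_NONE)[0] if cv2.contourArea(c)>amin],key=cv2.contourArea,reverse=True)
def cen(c):
    m=cv2.moments(c);return m["m10"]/m["m00"],m["m01"]/m["m00"]
def to_tool(P):
    o=ctrl.get_obs();r=R.from_euler("xyz",o["orientation"],degrees=True)
    return r.inv().apply(np.asarray(P)-o["tool_pos"])*1000
E
python3 - <<'E'
from h import *
S={"scene":snap("scene"),"top":snap("top")}
for n,pts in {"scene":dict(lid=(200,250),knob=(178,257),mat=(392,350),bar=(297,338),bar2=(233,212),handle=(366,235),small=(230,165),holder=(350,275),counter=(260,300)),"top":dict(lid=(390,170),knob=(402,181),mat=(228,190),bar=(298,166),bar2=(390,266),handle=(264,243),holder=(252,246),counter=(330,150))}.items():
    h=cv2.cvtColor(S[n]["color"],cv2.COLOR_BGR2HSV)
    print(n,{k:h[y,x].tolist() for k,(x,y) in pts.items()})
    for lo,hi,nm in(((22,60,100),(35,255,255),"cream"),((4,120,70),(14,255,255),"wood"),((10,130,180),(20,255,255),"mat")):
        print(nm,[(np.round(cen(c)).tolist(),cv2.contourArea(c)) for c in blobs(mask(S[n],lo,hi),80)][:9])
a=[cv2.resize(S["scene"]["color"][130:320,130:430],None,fx=2,fy=2,interpolation=2),cv2.resize(S["top"]["color"][140:300,230:440],(600,400),interpolation=2)]
cv2.imwrite("pics/c0.png",cv2.resize(np.vstack([a[0],a[1]][:2]),None,fx=.76,fy=.76))
E
```

```text
scene {'lid': [13, 197, 166], 'knob': [11, 197, 88], 'mat': [14, 170, 180], 'bar': [24, 123, 188], 'bar2': [21, 136, 190], 'handle': [17, 159, 93], 'small': [13, 194, 159], 'holder': [18, 68, 98], 'counter': [20, 59, 125]}
cream [([107.0, 458.0], 3985.5), ([35.0, 452.0], 2398.0), ([509.0, 77.0], 2306.0), ([579.0, 51.0], 1912.5), ([273.0, 28.0], 1770.0), ([459.0, 26.0], 1752.5), ([525.0, 10.0], 1074.0), ([185.0, 472.0], 720.0), ([442.0, 92.0], 681.0)]
wood [([180.0, 267.0], 4378.0), ([240.0, 165.0], 1268.5), ([256.0, 420.0], 1257.5), ([368.0, 346.0], 1107.5), ([412.0, 355.0], 1026.5), ([395.0, 377.0], 129.0), ([381.0, 380.0], 127.5)]
mat [([393.0, 351.0], 6752.0), ([599.0, 178.0], 1021.5)]
top {'lid': [12, 159, 162], 'knob': [11, 151, 105], 'mat': [15, 142, 190], 'bar': [29, 91, 184], 'bar2': [31, 83, 190], 'handle': [19, 108, 168], 'holder': [17, 54, 133], 'counter': [19, 54, 141]}
cream [([510.0, 57.0], 14124.5), ([118.0, 40.0], 6267.5), ([278.0, 45.0], 552.5), ([37.0, 444.0], 423.5), ([390.0, 270.0], 363.0), ([298.0, 172.0], 327.0), ([506.0, 239.0], 300.0), ([450.0, 81.0], 125.5), ([5.0, 461.0], 108.0)]
wood [([401.0, 182.0], 3140.5), ([416.0, 318.0], 697.0), ([305.0, 110.0], 483.0)]
mat [([227.0, 190.0], 3683.0), ([50.0, 359.0], 3431.5)]
```

View pics/c0.png

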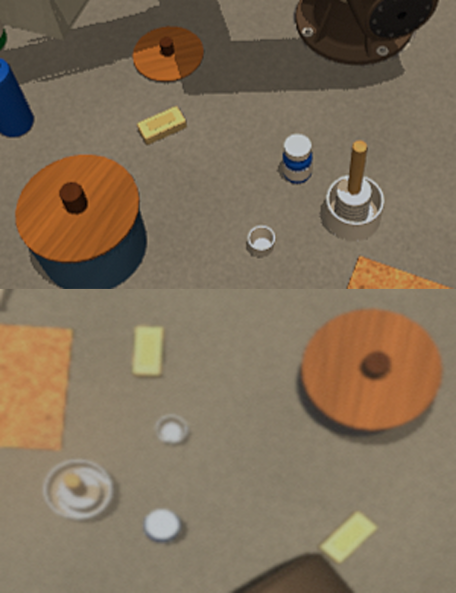

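The crop confirms it: the large lid sits on the blue pot, and the small one lies flat on the counter with no pot. It also shows two plain cream bars, and the brush standing in the holder. Next I'll triangulate.

```bash
python3 - <<'E'
from h import *
A=snap("scene");B=snap("top")
def big(s,lo,hi,roi):
    m=mask(s,lo,hi);m=cv2.morphologyEx(m,cv2.MORPH_CLOSE,np.ones((5,5)));return blobs(m,40,roi)[0]
def circ(s,c,z):
    P=np.array([plane(s,p,z)[:2] for p in c[:,0]+0.0]);(x,y),r=cv2.minEnclosingCircle(P.astype(np.float32));return np.round([x,y,2*r],4)
W=((3,110,40),(16,255,255))
a=big(A,*W,(120,225,230,310));b=big(B,*W,(360,145,440,222))
ha,hb=cv2.convexHull(a),cv2.convexHull(b)
ea,eb=cv2.fitEllipse(ha),cv2.fitEllipse(hb)
print("lid",ea[:2],eb[:2],tri(A,ea[0],B,eb[0]),circ(A,a,.128),circ(B,b,.128))
# knob
for s,roi in((A,(150,235,205,280)),(B,(385,165,420,200))):
    v=cv2.cvtColor(s["color"],cv2.COLOR_BGR2HSV)[:,:,2];m=cv2.inRange(v,0,115 if s is A else 130)
    for c in blobs(m,20,roi)[:2]: print("knob",cen(c),cv2.boundingRect(c),plane(s,cen(c),.17))
M=((10,110,120),(20,255,255))
a=big(A,(6,110,120),(20,255,255),(330,290,455,410));b=big(B,(6,110,120),(20,255,255),(185,150,270,230))
ra,rb=cv2.minAreaRect(a),cv2.minAreaRect(b)
print("mat",tri(A,cen(a),B,cen(b)),plane(A,cen(a),.006),plane(B,cen(b),.006))
for z,s,c in((.006,A,a),(.006,B,b)):
    print("  rect",cv2.minAreaRect(np.array([plane(s,p,z)[:2] for p in c[:,0]],np.float32)*1000))
for nm,r1,r2 in(("bar1",(275,315,320,365),(285,155,310,192)),("bar2",(212,195,258,228),(375,255,408,290))):
    a=big(A,(18,90,100),(40,255,255),r1);b=big(B,(22,70,120),(40,255,255),r2)
    print(nm,cen(a),cen(b),tri(A,cen(a),B,cen(b)),plane(A,cen(a),.024),plane(B,cen(b),.024))
    for s,c in((A,a),(B,b)):
        print("  ",cv2.minAreaRect(np.array([plane(s,p,.024)[:2] for p in c[:,0]],np.float32)*1000))
a=big(A,(8,110,60),(24,255,255),(350,215,380,262))
print("handle scene",a[:,0].min(0),a[:,0].max(0),[ (y,a[:,0][a[:,0][:,1]==y][:,0].mean()) for y in range(a[:,0,1].min(),a[:,0,1].max(),4)])
b=big(B,(10,75,120),(24,255,255),(245,225,290,265));print("handle top",b[:,0].min(0),b[:,0].max(0),cen(b))
# small items
for nm,p in dict(cap=(309,214),tub=(305,264)).items(): print(nm,plane(B,p,.035 if nm=="cap" else .085))
print("holder rim", plane(B,(267,246),.06),"spray",plane(B,(485,243),.0))
cv2.imwrite("pics/c1.png",np.hstack([cv2.resize(A["color"][210:300,325:400],None,fx=5,fy=5,interpolation=0),cv2.resize(B["color"][220:280,235:300],(450,450),interpolation=0)]))
E
```

```text
lid ((180.47763061523438, 266.8035583496094), (68.90746307373047, 83.60376739501953)) ((400.86376953125, 182.17623901367188), (64.00127410888672, 64.72183990478516)) (array([ 0.60735393, -0.26691397,  0.11970819]), np.float64(0.0030028264136070025)) [ 0.6068 -0.2622  0.1862] [ 0.6068 -0.2669  0.1857]
knob (178.04578754578753, 260.04761904761904) (169, 250, 19, 21) [ 0.61488386 -0.25409959  0.17      ]
knob (402.4513888888889, 180.23032407407405) (396, 173, 14, 15) [ 0.60177785 -0.26379284  0.17      ]
mat (array([ 0.59925476,  0.24411704, -0.00498902]), np.float64(0.0036473307090066657)) [0.60304832 0.24563441 0.006     ] [0.59728144 0.24060385 0.006     ]
  rect ((597.2006225585938, 243.60531616210938), (199.74916076660156, 200.6551971435547), 86.72940063476562)
  rect ((597.9521484375, 240.40481567382812), (200.3495330810547, 199.10520935058594), 86.79730224609375)
bar1 (297.1866913123845, 341.1343191620456) (297.6005167958656, 171.8392764857881) (array([0.65578195, 0.02964322, 0.02104825]), np.float64(0.002604844199471505)) [0.65642821 0.03139349 0.024     ] [0.65545876 0.02833976
[... 488 characters left out ...]
 -246.06732177734375), (53.12015914916992, 80.44532775878906), 48.19144821166992)
   ((363.1859130859375, -254.18849182128906), (42.94721603393555, 81.64157104492188), 47.963165283203125)
handle scene [359 222] [371 257] [(222, np.float64(366.5)), (226, np.float64(366.0)), (230, np.float64(365.5)), (234, np.float64(365.0)), (238, np.float64(365.0)), (242, np.float64(364.0)), (246, np.float64(363.5)), (250, np.float64(362.5)), (254, np.float64(362.5))]
handle top [259 237] [267 245] (263.05797101449275, 241.0108695652174)
cap [ 0.52497918 -0.00895242  0.035     ]
tub [ 0.37142705 -0.00052871  0.085     ]
holder rim [0.42352852 0.11164061 0.06      ] spray [ 0.45341278 -0.54614662  0.        ]
```

View pics/c1.png

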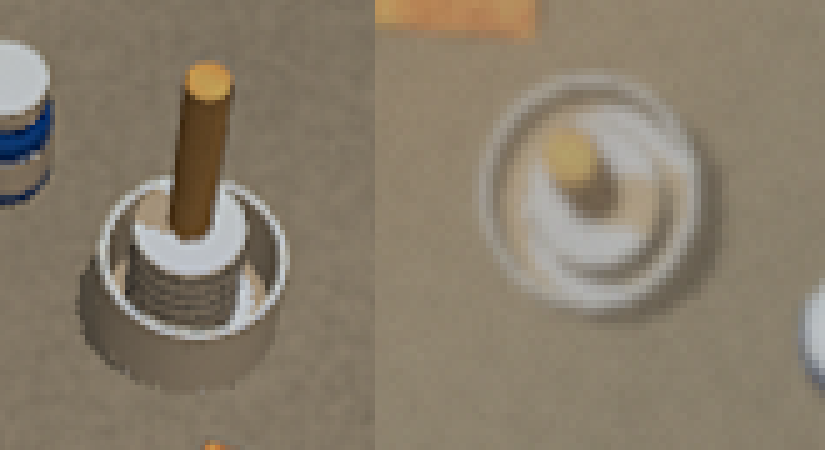

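Both cameras agree to within about 4 mm, and the heights are plausible. First I'll raise the arm and turn to yaw 180, so that tool x = -X, y = +Y and z = -Z.

move_arm:
  motion:
    - [[0, 0, -90], [0, 0, 19.2], 0]
    - [[0, 0, -90], [0, 0, 19.2], 0]
    - [[0, 0, -90], [0, 0, 19.2], 0]
    - [[0, 0, -90], [0, 0, 19.2], 0]
    - [[0, 0, -90], [0, 0, 19.2], 0]

```text
clock: 0.72
tool_pos: [0.2219, -0.6375, 0.3363]
orientation: [-179.9, 0.1, -180.0]
force: [-0.8, 0.9, -0.0]
opening: 0.0874
gripper_force: 0.0
```

move_arm:
  motion:
    - [[-330, 375, 0], [0, 0, 0], 0]
    - [[-330, 375, 0], [0, 0, 0], 0]
    - [[-330, 375, 0], [0, 0, 0], 0]
    - [[-330, 375, 0], [0, 0, 0], 0]
    - [[-330, 375, 0], [0, 0, 0], 0]
    - [[-330, 375, 0], [0, 0, 0], 0]
    - [[-330, 375, 0], [0, 0, 0], 0]
    - [[-330, 375, 0], [0, 0, 0], 0]
    - [[-330, 375, 0], [0, 0, 0], 0]
    - [[-330, 375, 0], [0, 0, 0], 0]

```text
clock: 1.55
tool_pos: [0.4976, -0.3227, 0.3343]
orientation: [180.0, -0.1, -179.9]
force: [1.4, 0.3, 0.4]
opening: 0.0875
gripper_force: 0.0
```

move_arm:
  motion:
    - [[0, 0, 0], [0, 0, 0], 0]
    - [[0, 0, 0], [0, 0, 0], 0]
    - [[0, 0, 0], [0, 0, 0], 0]
    - [[0, 0, 0], [0, 0, 0], 0]
    - [[0, 0, 0], [0, 0, 0], 0]

```text
clock: 1.97
tool_pos: [0.4963, -0.3257, 0.3352]
orientation: [180.0, -0.0, 179.9]
force: [-1.2, -0.4, -0.2]
opening: 0.0876
gripper_force: 0.0
```

```bash
python3 - <<'E'
from h import *
o=ctrl.get_obs();print(o["clock"],o["tool_pos"],o["orientation"],o["joint_pos"])
s=snap("wrist","w1");print(s["camera_matrix"].tolist(),np.round(s["cam_to_world"],4).tolist(),proj(s,[.607,-.265,.17]))
E
```

```text
1.9667 [ 0.49628607 -0.32566662  0.33524703] [ 1.79993956e+02 -3.38044101e-02  1.79916240e+02] [-1.44202081e+01  1.03872566e+01 -1.59673931e+00  2.57034641e-03
 -7.80502524e+01 -7.56640864e+01]
[[397.304098811076, 0.0, 313.4438429331849], [0.0, 397.304098811076, 238.7306022461933], [0.0, 0.0, 1.0]] [[0.002, -0.9514, -0.3079, 0.4115], [1.0, 0.0018, 0.0012, -0.3262], [-0.0006, -0.3079, 0.9514, 0.4745], [0.0, 0.0, 0.0, 1.0]] [383.64170268 343.37448347]
```

View pics/w1.png

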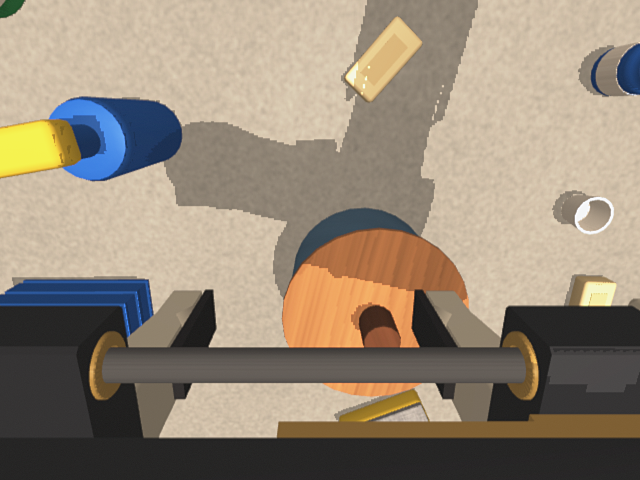

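The wrist view shows the big lid with its knob top at about (370,318), a bar at (383,58) and the spray at the left. I'll move over the lid and measure from a second place.

move_arm:
  motion:
    - [[-60, 60, 0], [0, 0, 0], 0]
    - [[-60, 60, 0], [0, 0, 0], 0]
    - [[-60, 60, 0], [0, 0, 0], 0]
    - [[-60, 60, 0], [0, 0, 0], 0]
    - [[-60, 60, 0], [0, 0, 0], 0]
    - [[-60, 60, 0], [0, 0, 0], 0]

```text
clock: 2.52
tool_pos: [0.5564, -0.2657, 0.3357]
orientation: [-180.0, -0.0, 179.9]
force: [-0.1, 0.8, 0.3]
opening: 0.0881
gripper_force: 0.0
```

```bash
python3 - <<'E'
from h import *
o=ctrl.get_obs();print(o["clock"],o["tool_pos"],o["orientation"])
s=snap("wrist","w2");print(np.round(s["cam_to_world"],4).tolist())
import pickle;pickle.dump(s,open("w2.pkl","wb"))
h=cv2.cvtColor(s["color"],cv2.COLOR_BGR2HSV)
m=cv2.inRange(h,np.array((3,110,40)),np.array((17,255,255)));m[345:]=0
c=blobs(m,500)[0];H=cv2.convexHull(c);e=cv2.fitEllipse(H);print(cv2.boundingRect(c),e)
from scipy.optimize import least_squares
for z in(.118,.128):
    P=np.array([plane(s,p,z)[:2] for p in c[:,0] if p[1]<340])
    f=least_squares(lambda q:np.hypot(P[:,0]-q[0],P[:,1]-q[1])-q[2],[.6,-.26,.09],loss="soft_l1",f_scale=.002);print(z,f.x)
print(proj(s,[.606,-.265,.17]))
E
```

```text
2.5167 [ 0.55642136 -0.26571217  0.33566855] [-1.79994012e+02 -1.91488864e-03  1.79920542e+02]
[[0.002, -0.9513, -0.3084, 0.4716], [1.0, 0.0016, 0.0014, -0.2663], [-0.0008, -0.3084, 0.9513, 0.4749], [0.0, 0.0, 0.0, 1.0]]
(217, 162, 195, 183) ((313.8628845214844, 254.0357666015625), (183.9403839111328, 195.20704650878906), 90.05990600585938)
0.118 [ 0.60968897 -0.26648251  0.09339446]
0.128 [ 0.60581883 -0.26647725  0.0907774 ]
[315.61986929 279.29803923]
```

View pics/w2.png

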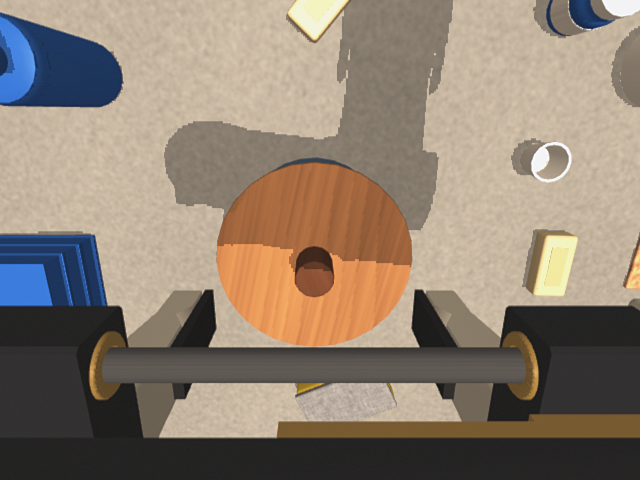

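The knob top is at (314.5,278), which puts the lid centre at (0.606, -0.266). The disc size fits a height of 0.128. I'll go down over the knob and grip.

move_arm:
  motion:
    - [[-50, 0, 40], [0, 0, 0], 0]
    - [[-50, 0, 80], [0, 0, 0], 0]
    - [[-50, 0, 120], [0, 0, 0], 0]
    - [[-50, 0, 150], [0, 0, 0], 0]
    - [[-50, 0, 170], [0, 0, 0], 0]
    - [[-50, 0, 180], [0, 0, 0], 0]
    - [[-50, 0, 180], [0, 0, 0], 0]
    - [[-50, 0, 180], [0, 0, 0], 0]

```text
clock: 3.23
tool_pos: [0.6075, -0.2657, 0.1569]
orientation: [-180.0, 0.1, 180.0]
force: [0.3, -0.3, 0.7]
opening: 0.0873
gripper_force: 0.0
```

move_arm:
  motion:
    - [[0, 0, 0], [0, 0, 0], 1]
    - [[0, 0, 0], [0, 0, 0], 1]
    - [[0, 0, 0], [0, 0, 0], 1]
    - [[0, 0, 0], [0, 0, 0], 1]
    - [[0, 0, 0], [0, 0, 0], 1]
    - [[0, 0, 0], [0, 0, 0], 1]
    - [[0, 0, 0], [0, 0, 0], 1]
    - [[0, 0, 0], [0, 0, 0], 1]
    - [[0, 0, 0], [0, 0, 0], 1]
    - [[0, 0, 0], [0, 0, 0], 1]

```text
clock: 4.07
tool_pos: [0.6072, -0.2648, 0.1555]
orientation: [-180.0, -0.0, 180.0]
force: [-0.3, -0.3, -1.0]
opening: 0.0336
gripper_force: 30.0
```

move_arm:
  motion:
    - [[0, 0, -10], [0, 0, 0], 1]
    - [[0, 0, -30], [0, 0, 0], 1]
    - [[0, 0, -60], [0, 0, 0], 1]
    - [[0, 0, -90], [0, 0, 0], 1]
    - [[0, 0, -100], [0, 0, 0], 1]
    - [[0, 10, -100], [0, 0, 0], 1]
    - [[0, 30, -100], [0, 0, 0], 1]
    - [[0, 60, -100], [0, 0, 0], 1]
    - [[0, 95, -100], [0, 0, 0], 1]
    - [[0, 130, -100], [0, 0, 0], 1]

```text
clock: 4.9
tool_pos: [0.6058, -0.1333, 0.2536]
orientation: [180.0, -0.2, 179.9]
force: [0.2, 0.8, -3.9]
opening: 0.0334
gripper_force: 30.0
```

move_arm:
  motion:
    - [[0, 40, 0], [0, 0, 0], 1]
    - [[0, 80, 0], [0, 0, 0], 1]
    - [[2, 120, 0], [0, 0, 0], 1]
    - [[4, 160, 0], [0, 0, 0], 1]
    - [[6, 200, 0], [0, 0, 0], 1]
    - [[8, 240, 0], [0, 0, 0], 1]
    - [[9, 280, 0], [0, 0, 0], 1]
    - [[9, 320, 0], [0, 0, 0], 1]
    - [[9, 345, 0], [0, 0, 0], 1]
    - [[9, 360, 0], [0, 0, 0], 1]

```text
clock: 5.73
tool_pos: [0.5968, 0.2285, 0.2535]
orientation: [-180.0, -0.2, -179.9]
force: [1.2, -0.1, -3.7]
opening: 0.0336
gripper_force: 30.0
```

move_arm:
  motion:
    - [[0, 15, 10], [0, 0, 0], 1]
    - [[0, 18, 20], [0, 0, 0], 1]
    - [[0, 18, 40], [0, 0, 0], 1]
    - [[0, 18, 60], [0, 0, 0], 1]
    - [[0, 18, 80], [0, 0, 0], 1]
    - [[0, 18, 100], [0, 0, 0], 1]
    - [[0, 18, 120], [0, 0, 0], 1]
    - [[0, 18, 130], [0, 0, 0], 1]
    - [[0, 18, 130], [0, 0, 0], 1]
    - [[0, 18, 130], [0, 0, 0], 1]

```text
clock: 6.57
tool_pos: [0.5982, 0.2423, 0.1249]
orientation: [-179.9, -0.1, 179.9]
force: [-0.0, 0.4, -3.7]
opening: 0.0331
gripper_force: 30.0
```

```bash
python3 - <<'E'
from h import *
o=ctrl.get_obs();print(o["clock"],o["tool_pos"],o["orientation"],o["opening"],o["gripper_force"])
s=snap("scene","s3");cv2.imwrite("pics/s3c.png",s["color"])
E
```

```text
6.5667 [0.59816269 0.24232026 0.12493198] [-1.79927484e+02 -7.03030865e-02  1.79943454e+02] 0.0331177748846592 29.99951809644699
```

View pics/s3.png

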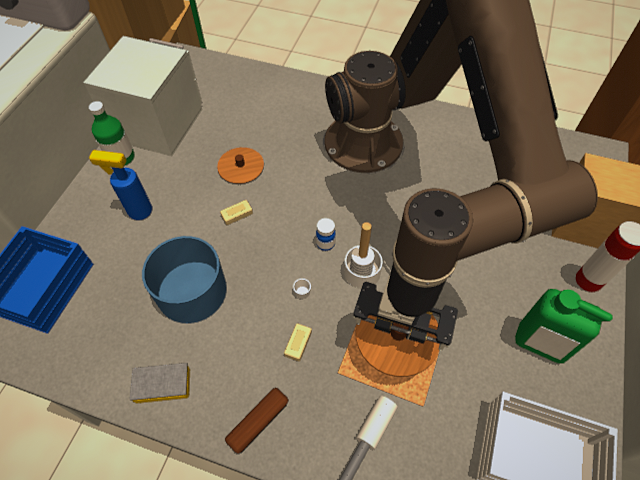

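The lid hangs level over the mat at about (395,345), and the pot is open at (184,270). I'll lower it.

move_arm:
  motion:
    - [[0, 0, 15], [0, 0, 0], 1]
    - [[0, 0, 35], [0, 0, 0], 1]
    - [[0, 0, 55], [0, 0, 0], 1]
    - [[0, 0, 65], [0, 0, 0], 1]
    - [[0, 0, 70], [0, 0, 0], 1]
    - [[0, 0, 73], [0, 0, 0], 1]
    - [[0, 0, 74], [0, 0, 0], 1]
    - [[0, 0, 75], [0, 0, 0], 1]
    - [[0, 0, 75], [0, 0, 0], 1]

```text
clock: 7.37
tool_pos: [0.5988, 0.2435, 0.0515]
orientation: [180.0, 0.1, 180.0]
force: [0.3, 0.4, -4.0]
opening: 0.0336
gripper_force: 30.0
```

move_arm:
  motion:
    - [[0, 0, 1], [0, 0, 0], 1]
    - [[0, 0, 2], [0, 0, 0], 1]
    - [[0, 0, 2.5], [0, 0, 0], 1]
    - [[0, 0, 2.5], [0, 0, 0], 1]

```text
clock: 7.7
tool_pos: [0.5987, 0.2435, 0.0494]
orientation: [180.0, 0.1, -180.0]
force: [-2.6, -0.1, 4.7]
opening: 0.0338
gripper_force: 30.0
```

move_arm:
  motion:
    - [[0, 0, 0], [0, 0, 0], 0]
    - [[0, 0, 0], [0, 0, 0], 0]
    - [[0, 0, 0], [0, 0, 0], 0]
    - [[0, 0, 0], [0, 0, 0], 0]
    - [[0, 0, 0], [0, 0, 0], 0]
    - [[0, 0, 0], [0, 0, 0], 0]
    - [[0, 0, 0], [0, 0, 0], 0]
    - [[0, 0, 0], [0, 0, 0], 0]

```text
clock: 8.37
tool_pos: [0.5983, 0.2431, 0.048]
orientation: [-180.0, -0.0, 180.0]
force: [0.6, 0.1, 0.3]
opening: 0.0814
gripper_force: 0.0
```

move_arm:
  motion:
    - [[0, 0, -30], [0, 0, 0], 0]
    - [[0, 0, -70], [0, 0, 0], 0]
    - [[0, 0, -110], [0, 0, 0], 0]
    - [[0, 0, -150], [0, 0, 0], 0]
    - [[0, 0, -190], [0, 0, 0], 0]
    - [[0, 0, -230], [0, 0, 0], 0]
    - [[40, 0, -270], [0, 0, 0], 0]
    - [[80, -30, -290], [0, 0, 0], 0]
    - [[110, -60, -290], [0, 0, 0], 0]
    - [[120, -80, -290], [0, 0, 0], 0]

```text
clock: 9.2
tool_pos: [0.4787, 0.1654, 0.3393]
orientation: [179.9, 0.1, -179.9]
force: [0.0, -0.1, -0.0]
opening: 0.0877
gripper_force: 0.0
```

```bash
python3 - <<'E'
from h import *
o=ctrl.get_obs();print(o["clock"],o["tool_pos"],o["orientation"],proj(snap("wrist","w4"),[.424,.112,.205]))
E
```

```text
9.2 [0.47870225 0.16541784 0.33930913] [ 1.79901138e+02  1.17826185e-01 -1.79930319e+02] [235.72036825 156.16306695]
```

View pics/w4.png

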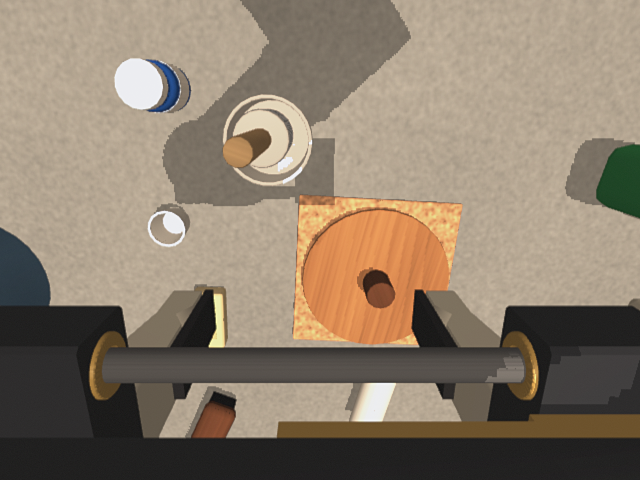

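The lid lies on the mat. The handle top is at (237,152), the holder rim centre at (268,140) and the head top at about (263,140).

```bash
python3 - <<'E'
from h import *
w=snap("wrist");A=snap("scene");B=snap("top")
m=mask(w,(10,60,60),(24,255,200))
print("handle wrist",plane(w,(237,152),.205),"rim",plane(w,(268,140),.06),"headtop",plane(w,(263,140),.08))
print("tri w-scene",tri(w,(237,152),A,(366.6,225.5)),"w-top",tri(w,(237,152),B,(263.3,240.7)))
print("rim tri",tri(w,(268,140),A,(364,262)),tri(w,(268,140),B,(266,246)))
print("lid knob top plane",plane(w,(379,295),.064))
E
```

```text
handle wrist [0.41708404 0.10764053 0.205     ] rim [0.41958352 0.11303627 0.06      ] headtop [0.41814441 0.11034064 0.08      ]
tri w-scene (array([0.41772111, 0.1111686 , 0.20185899]), np.float64(0.008131055871194743)) w-top (array([0.41827132, 0.1097002 , 0.21696278]), np.float64(0.004764484376412889))
rim tri (array([0.42060212, 0.11641797, 0.04729243]), np.float64(0.009501843903329739)) (array([0.42051126, 0.11395497, 0.07137182]), np.float64(0.003535465942956041))
lid knob top plane [0.59343512 0.23527628 0.064     ]
```

The lid's position from this view is 8 mm off where it was gripped, so the arm may still have been settling. I'll move over the brush, settle and look again.

move_arm:
  motion:
    - [[60, -50, 0], [0, 0, 0], 0]
    - [[60, -50, 0], [0, 0, 0], 0]
    - [[60, -50, 0], [0, 0, 0], 0]
    - [[60, -50, 0], [0, 0, 0], 0]
    - [[60, -50, 0], [0, 0, 0], 0]
    - [[60, -50, 0], [0, 0, 0], 0]
    - [[60, -50, 0], [0, 0, 0], 0]
    - [[60, -50, 0], [0, 0, 0], 0]

```text
clock: 10.07
tool_pos: [0.4204, 0.1159, 0.3373]
orientation: [-179.9, -0.1, 180.0]
force: [0.2, 0.4, -0.3]
opening: 0.0876
gripper_force: 0.0
```

```bash
python3 - <<'E'
from h import *
o=ctrl.get_obs();print(o["clock"],o["tool_pos"],o["orientation"],np.round(o["joint_pos"],1))
w=snap("wrist");print(np.round(w["cam_to_world"],4).tolist())
print("lid exp",proj(w,[.5985,.2432,.064]),"handle exp",proj(w,[.418,.110,.205]))
cv2.imwrite("pics/w5.png",w["color"])
E
```

```text
10.0667 [0.42043817 0.11586142 0.3372724 ] [-1.79946125e+02 -6.14531436e-02  1.79990476e+02] [  41.5   -5.7  -18.3   -0.   -77.5 -131.5]
[[0.0009, -0.9516, -0.3075, 0.3358], [1.0, 0.0003, 0.0018, 0.1153], [-0.0016, -0.3075, 0.9516, 0.4766], [0.0, 0.0, 0.0, 1.0]]
lid exp [421.59604038 342.12480119] handle exp [306.73925248 231.40370611]
```

View pics/w5.png

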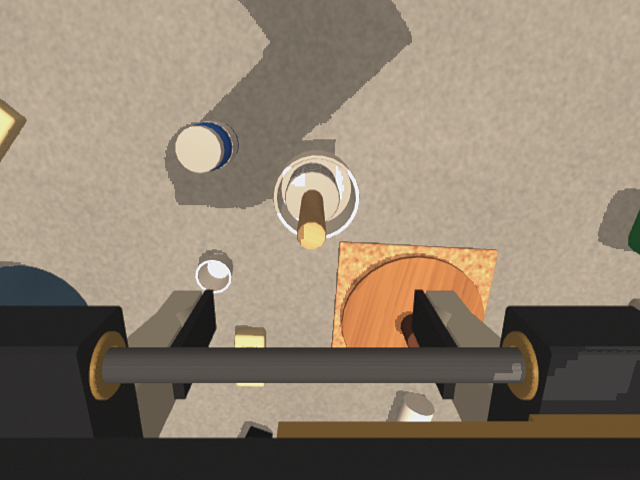

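The handle top is at (312,236), the holder rim centre at (316,197) and the handle foot at about (312,197).

```bash
python3 - <<'E'
from h import *
w=snap("wrist")
print("top",plane(w,(312,236),.205),"rim",plane(w,(316,197),.06),"foot",plane(w,(312,197),.08))
A=snap("scene");print(tri(w,(312,236),A,(366.6,225.5)))
print(ctrl.get_obs()["tool_pos"])
g=w["color"][150:245,265:365];h=cv2.cvtColor(g,cv2.COLOR_BGR2HSV)
m=cv2.inRange(h,np.array((0,0,225)),np.array((180,40,255)));c=np.vstack(cv2.findContours(m,0,1)[0]);print(cv2.boundingRect(c))
cv2.imwrite("pics/w5c.png",cv2.resize(g,None,fx=6,fy=6,interpolation=0))
E
```

```text
top [0.42137305 0.11365786 0.205     ] rim [0.42355792 0.11719345 0.06      ] foot [0.41933488 0.11303834 0.08      ]
(array([0.42109646, 0.11464773, 0.20549942]), np.float64(0.0019867107518612074))
[0.4201535  0.11557702 0.33748718]
(12, 16, 82, 72)
```

View pics/w5c.png

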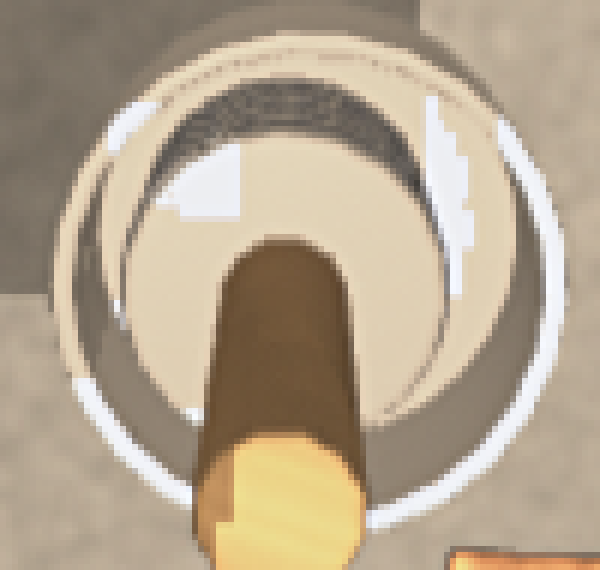

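Handle top (0.421, 0.114), and its triangulated height of 0.2055 matches. The brush axis is about 4 mm from the holder centre at (0.4235, 0.117). I'll grasp the handle at z = 0.183.

move_arm:
  motion:
    - [[0, -2, 30], [0, 0, 0], 0]
    - [[0, -2, 65], [0, 0, 0], 0]
    - [[0, -2, 100], [0, 0, 0], 0]
    - [[0, -2, 130], [0, 0, 0], 0]
    - [[0, -2, 148], [0, 0, 0], 0]
    - [[0, -2, 155], [0, 0, 0], 0]
    - [[0, -2, 155], [0, 0, 0], 0]
    - [[0, -2, 155], [0, 0, 0], 0]

```text
clock: 10.88
tool_pos: [0.4205, 0.1136, 0.1836]
orientation: [-180.0, 0.0, -180.0]
force: [-1.3, -0.3, 0.5]
opening: 0.0876
gripper_force: 0.0
```

move_arm:
  motion:
    - [[0, 0, 0], [0, 0, 0], 1]
    - [[0, 0, 0], [0, 0, 0], 1]
    - [[0, 0, 0], [0, 0, 0], 1]
    - [[0, 0, 0], [0, 0, 0], 1]
    - [[0, 0, 0], [0, 0, 0], 1]
    - [[0, 0, 0], [0, 0, 0], 1]
    - [[0, 0, 0], [0, 0, 0], 1]
    - [[0, 0, 0], [0, 0, 0], 1]
    - [[0, 0, 0], [0, 0, 0], 1]
    - [[0, 0, 0], [0, 0, 0], 1]

```text
clock: 11.72
tool_pos: [0.4199, 0.1133, 0.1828]
orientation: [-180.0, -0.0, 180.0]
force: [0.5, 0.1, 0.6]
opening: 0.0264
gripper_force: 0.0
```

move_arm:
  motion:
    - [[0, 0, 0], [0, 0, 0], 1]
    - [[0, 0, 0], [0, 0, 0], 1]
    - [[0, 0, 0], [0, 0, 0], 1]
    - [[0, 0, 0], [0, 0, 0], 1]
    - [[0, 0, 0], [0, 0, 0], 1]

```text
clock: 12.13
tool_pos: [0.4199, 0.1133, 0.1827]
orientation: [-180.0, -0.0, 180.0]
force: [0.4, -0.7, -0.9]
opening: 0.0213
gripper_force: 30.0
```

move_arm:
  motion:
    - [[0, 0, -10], [0, 0, 0], 1]
    - [[0, 0, -30], [0, 0, 0], 1]
    - [[0, 0, -60], [0, 0, 0], 1]
    - [[0, 0, -90], [0, 0, 0], 1]
    - [[0, 0, -120], [0, 0, 0], 1]
    - [[0, 0, -145], [0, 0, 0], 1]
    - [[0, 0, -160], [0, 0, 0], 1]
    - [[0, 0, -165], [0, 0, 0], 1]
    - [[0, 0, -165], [0, 0, 0], 1]

```text
clock: 12.88
tool_pos: [0.4202, 0.1136, 0.3486]
orientation: [179.9, 0.1, 180.0]
force: [-0.1, -0.5, -2.1]
opening: 0.0217
gripper_force: 30.0
```

```bash
python3 - <<'E'
from h import *
A=snap("scene","s6")
o=ctrl.get_obs();print(o["tool_pos"],o["opening"],o["gripper_force"])
# pot rim from scene: dark blue mask
B=snap("top")
for s,roi in((A,(130,220,240,325)),(B,(355,135,445,225))):
    m=mask(s,(88,60,20),(112,255,200));c=max(blobs(m,100,roi),key=cv2.contourArea);H=cv2.convexHull(c);
    P=np.array([plane(s,p,.12)[:2] for p in H[:,0]],np.float32);print(cv2.boundingRect(c),cv2.minEnclosingCircle(P))
E
```

```text
[0.41968715 0.1133691  0.34722939] 0.021568842155949116 29.99801069498062
(142, 236, 84, 87) ((0.626825749874115, -0.24247826635837555), 0.11438573151826859)
(370, 158, 61, 54) ((0.6083059310913086, -0.2669404447078705), 0.086924709379673)
```

View pics/s6.png

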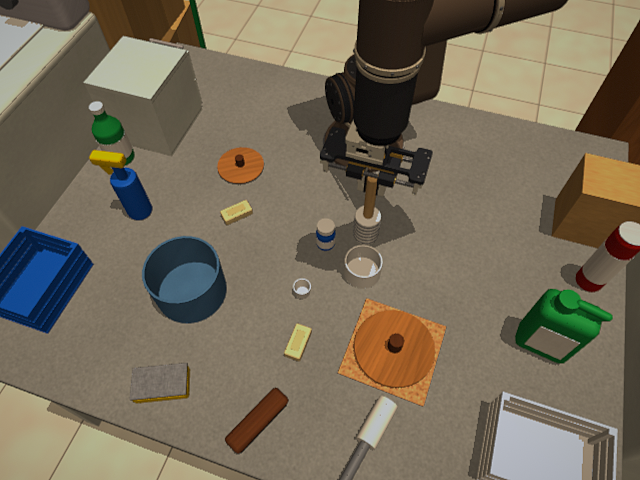

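The brush hangs straight at (370,210), the lid sits centred on the mat at (395,345), and the two bars haven't moved. I'll carry the brush over the pot at (0.607, -0.266).

move_arm:
  motion:
    - [[-10, -20, 0], [0, 0, 0], 1]
    - [[-25, -50, 0], [0, 0, 0], 1]
    - [[-42, -85, 0], [0, 0, 0], 1]
    - [[-60, -120, 0], [0, 0, 0], 1]
    - [[-77, -155, 0], [0, 0, 0], 1]
    - [[-94, -190, 0], [0, 0, 0], 1]
    - [[-111, -225, 0], [0, 0, 0], 1]
    - [[-128, -260, 0], [0, 0, 0], 1]
    - [[-145, -295, 0], [0, 0, 0], 1]
    - [[-162, -330, 0], [0, 0, 0], 1]

```text
clock: 13.82
tool_pos: [0.5818, -0.2186, 0.3454]
orientation: [180.0, -0.2, 180.0]
force: [0.7, 1.6, -0.6]
opening: 0.0218
gripper_force: 30.0
```

move_arm:
  motion:
    - [[-15, -30, 0], [0, 0, 0], 1]
    - [[-25, -49, 0], [0, 0, 0], 1]
    - [[-25, -49, 0], [0, 0, 0], 1]
    - [[-25, -49, 0], [0, 0, 0], 1]
    - [[-25, -49, 0], [0, 0, 0], 1]

```text
clock: 14.23
tool_pos: [0.6063, -0.2655, 0.3459]
orientation: [180.0, -0.2, 180.0]
force: [0.3, 0.2, -1.2]
opening: 0.0216
gripper_force: 30.0
```

move_arm:
  motion:
    - [[0, 0, 20], [0, 0, 0], 1]
    - [[0, 0, 50], [0, 0, 0], 1]
    - [[0, 0, 85], [0, 0, 0], 1]
    - [[0, 0, 120], [0, 0, 0], 1]
    - [[0, 0, 140], [0, 0, 0], 1]
    - [[0, 0, 150], [0, 0, 0], 1]
    - [[0, 0, 154], [0, 0, 0], 1]
    - [[0, 0, 156], [0, 0, 0], 1]
    - [[0, 0, 156], [0, 0, 0], 1]
    - [[0, 0, 156], [0, 0, 0], 1]

```text
clock: 15.07
tool_pos: [0.6077, -0.2657, 0.1937]
orientation: [-180.0, 0.2, -180.0]
force: [1.2, -0.1, -1.1]
opening: 0.0216
gripper_force: 30.0
```

move_arm:
  motion:
    - [[0, 0, 2], [0, 0, 0], 1]
    - [[0, 0, 5], [0, 0, 0], 1]
    - [[0, 0, 5], [0, 0, 0], 1]
    - [[0, 0, 5], [0, 0, 0], 1]

```text
clock: 15.4
tool_pos: [0.6067, -0.2658, 0.1868]
orientation: [180.0, -0.0, 180.0]
force: [-0.4, -0.3, -0.5]
opening: 0.0217
gripper_force: 30.0
```

move_arm:
  motion:
    - [[0, 0, -20], [0, 0, 0], 1]
    - [[0, 0, -50], [0, 0, 0], 1]
    - [[0, 0, -70], [0, 0, 0], 1]
    - [[0, 0, -75], [0, 0, 0], 1]
    - [[0, 0, -75], [0, 0, 0], 1]
    - [[0, 0, -75], [0, 0, 0], 1]
    - [[0, 0, -75], [0, 0, 0], 1]

```text
clock: 15.98
tool_pos: [0.6061, -0.2655, 0.2603]
orientation: [180.0, -0.1, 180.0]
force: [0.5, 0.7, -2.1]
opening: 0.0216
gripper_force: 30.0
```

move_arm:
  motion:
    - [[0, 0, 20], [0, 0, 0], 1]
    - [[0, 0, 50], [0, 0, 0], 1]
    - [[0, 0, 68], [0, 0, 0], 1]
    - [[0, 0, 73], [0, 0, 0], 1]
    - [[0, 0, 75], [0, 0, 0], 1]
    - [[0, 0, 75], [0, 0, 0], 1]
    - [[0, 0, 75], [0, 0, 0], 1]
    - [[0, 0, 75], [0, 0, 0], 1]

```text
clock: 16.65
tool_pos: [0.6074, -0.2659, 0.1879]
orientation: [-180.0, 0.1, 180.0]
force: [-0.3, -0.3, -1.3]
opening: 0.0216
gripper_force: 30.0
```

move_arm:
  motion:
    - [[0, 0, -20], [0, 0, 0], 1]
    - [[0, 0, -50], [0, 0, 0], 1]
    - [[0, 0, -70], [0, 0, 0], 1]
    - [[0, 0, -75], [0, 0, 0], 1]
    - [[0, 0, -75], [0, 0, 0], 1]
    - [[0, 0, -75], [0, 0, 0], 1]
    - [[0, 0, -75], [0, 0, 0], 1]

```text
clock: 17.23
tool_pos: [0.6062, -0.2654, 0.2607]
orientation: [180.0, -0.1, 180.0]
force: [-0.1, -0.5, -1.5]
opening: 0.0216
gripper_force: 30.0
```

move_arm:
  motion:
    - [[0, 0, 20], [0, 0, 0], 1]
    - [[0, 0, 50], [0, 0, 0], 1]
    - [[0, 0, 68], [0, 0, 0], 1]
    - [[0, 0, 73], [0, 0, 0], 1]
    - [[0, 0, 75], [0, 0, 0], 1]
    - [[0, 0, 75], [0, 0, 0], 1]
    - [[0, 0, 75], [0, 0, 0], 1]
    - [[0, 0, 75], [0, 0, 0], 1]

```text
clock: 17.9
tool_pos: [0.6074, -0.2659, 0.188]
orientation: [-180.0, 0.1, 180.0]
force: [-0.2, 0.5, -0.5]
opening: 0.0214
gripper_force: 30.0
```

The bottom has been reached three times. Next I'll take the brush back to the holder.

move_arm:
  motion:
    - [[0, 0, -20], [0, 0, 0], 1]
    - [[0, 0, -50], [0, 0, 0], 1]
    - [[0, 0, -85], [0, 0, 0], 1]
    - [[0, 0, -120], [0, 0, 0], 1]
    - [[0, 0, -150], [0, 0, 0], 1]
    - [[0, 0, -160], [0, 0, 0], 1]
    - [[10, 20, -160], [0, 0, 0], 1]
    - [[25, 50, -160], [0, 0, 0], 1]
    - [[42, 85, -160], [0, 0, 0], 1]
    - [[60, 120, -160], [0, 0, 0], 1]

```text
clock: 18.73
tool_pos: [0.5461, -0.1449, 0.3467]
orientation: [180.0, 0.0, 179.9]
force: [1.0, 1.1, -0.0]
opening: 0.0215
gripper_force: 30.0
```

move_arm:
  motion:
    - [[17, 35, 0], [0, 0, 0], 1]
    - [[34, 70, 0], [0, 0, 0], 1]
    - [[51, 105, 0], [0, 0, 0], 1]
    - [[68, 140, 0], [0, 0, 0], 1]
    - [[85, 175, 0], [0, 0, 0], 1]
    - [[102, 210, 0], [0, 0, 0], 1]
    - [[115, 240, 0], [0, 0, 0], 1]
    - [[122, 255, 0], [0, 0, 0], 1]
    - [[125, 261, 0], [0, 0, 0], 1]
    - [[125, 261, 0], [0, 0, 0], 1]

```text
clock: 19.57
tool_pos: [0.4214, 0.1164, 0.3474]
orientation: [179.9, 0.1, -179.9]
force: [-0.7, -0.4, -1.3]
opening: 0.0213
gripper_force: 30.0
```

move_arm:
  motion:
    - [[0, 0, 0], [0, 0, 0], 1]
    - [[0, 0, 0], [0, 0, 0], 1]
    - [[0, 0, 20], [0, 0, 0], 1]
    - [[0, 0, 50], [0, 0, 0], 1]
    - [[0, 0, 75], [0, 0, 0], 1]
    - [[0, 0, 85], [0, 0, 0], 1]
    - [[0, 0, 85], [0, 0, 0], 1]

```text
clock: 20.15
tool_pos: [0.4212, 0.1138, 0.2597]
orientation: [-179.8, -0.2, 179.9]
force: [0.1, -0.6, -0.5]
opening: 0.0214
gripper_force: 30.0
```

move_arm:
  motion:
    - [[0, 1, 15], [0, 0, 0], 1]
    - [[0, 1, 35], [0, 0, 0], 1]
    - [[0, 1, 55], [0, 0, 0], 1]
    - [[0, 1, 68], [0, 0, 0], 1]
    - [[0, 1, 73], [0, 0, 0], 1]
    - [[0, 1, 75], [0, 0, 0], 1]
    - [[0, 1, 76], [0, 0, 0], 1]
    - [[0, 1, 76], [0, 0, 0], 1]

```text
clock: 20.82
tool_pos: [0.4227, 0.1166, 0.1869]
orientation: [180.0, 0.1, 180.0]
force: [0.7, -0.5, -1.1]
opening: 0.0216
gripper_force: 30.0
```

move_arm:
  motion:
    - [[0, 0, 2], [0, 0, 0], 1]
    - [[0, 0, 3], [0, 0, 0], 1]
    - [[0, 0, 3], [0, 0, 0], 1]
    - [[0, 0, 3], [0, 0, 0], 0]
    - [[0, 0, 3], [0, 0, 0], 0]
    - [[0, 0, 3], [0, 0, 0], 0]
    - [[0, 0, 3], [0, 0, 0], 0]
    - [[0, 0, 3], [0, 0, 0], 0]
    - [[0, 0, 3], [0, 0, 0], 0]
    - [[0, 0, 3], [0, 0, 0], 0]

```text
clock: 21.65
tool_pos: [0.422, 0.1164, 0.1828]
orientation: [180.0, 0.0, 180.0]
force: [-0.1, -0.6, -0.4]
opening: 0.0625
gripper_force: 0.0
```

move_arm:
  motion:
    - [[0, 0, 0], [0, 0, 0], 0]
    - [[0, 0, 0], [0, 0, 0], 0]
    - [[0, 0, 0], [0, 0, 0], 0]
    - [[0, 0, -30], [0, 0, 0], 0]
    - [[0, 0, -70], [0, 0, 0], 0]
    - [[0, 0, -110], [0, 0, 0], 0]
    - [[-30, 0, -130], [0, 0, 0], 0]
    - [[-70, -10, -130], [0, 0, 0], 0]
    - [[-110, -20, -130], [0, 0, 0], 0]
    - [[-150, -30, -130], [0, 0, 0], 0]

```text
clock: 22.48
tool_pos: [0.5737, 0.086, 0.3136]
orientation: [179.9, 0.1, -180.0]
force: [0.4, 1.3, 0.5]
opening: 0.0878
gripper_force: 0.0
```

move_arm:
  motion:
    - [[-40, -20, 0], [0, 0, 0], 0]
    - [[-45, -55, 30], [0, 0, 0], 0]
    - [[-45, -57, 60], [0, 0, 0], 0]
    - [[-45, -57, 80], [0, 0, 0], 0]
    - [[-45, -57, 80], [0, 0, 0], 0]
    - [[-45, -57, 80], [0, 0, 0], 0]
    - [[-45, -57, 80], [0, 0, 0], 0]
    - [[-45, -57, 80], [0, 0, 0], 0]

```text
clock: 23.15
tool_pos: [0.6179, 0.03, 0.2351]
orientation: [180.0, 0.2, -180.0]
force: [-0.9, -0.1, -0.1]
opening: 0.0877
gripper_force: 0.0
```

```bash
python3 - <<'E'
from h import *
w=snap("wrist","w7");print(ctrl.get_obs()["tool_pos"])
m=mask(w,(20,40,150),(36,255,255));m[350:]=0
for c in blobs(m,300)[:4]:print(cen(c),cv2.boundingRect(c),plane(w,cen(c),.024),cv2.minAreaRect(np.array([plane(w,p,.024)[:2] for p in c[:,0]],np.float32)*1000))
for s,k,lo in(("scene",(120,180,330,370),(18,90,100)),("top",(270,100,420,300),(22,70,120))):
    q=snap(s,s+"7");mm=mask(q,lo,(40,255,255))
    for c in blobs(mm,60,k):print(s,cen(c),plane(q,cen(c),.024),cv2.contourArea(c))
E
```

```text
[0.61771872 0.02998749 0.23502495]
(347.7213318697402, 263.48261983168675) (326, 217, 45, 78) [0.67204923 0.06156236 0.024     ] ((664.802978515625, 61.010536193847656), (37.9919319152832, 77.87738800048828), 87.37187957763672)
(537.0959752321982, 71.50722394220846) (522, 65, 37, 16) [0.50398483 0.2113165  0.024     ] ((504.76385498046875, 213.77023315429688), (11.318208694458008, 29.87671661376953), 0.0064689829014241695)
scene (308.6974716652136, 350.2943911653589) [0.66860608 0.06353715 0.024     ] 573.5
scene (236.20818848976438, 211.81614522981843) [ 0.36751519 -0.24661989  0.024     ] 431.5
top (389.9783609576427, 270.28499079189686) [ 0.36257684 -0.25358651  0.024     ] 362.0
```

View pics/w7.png

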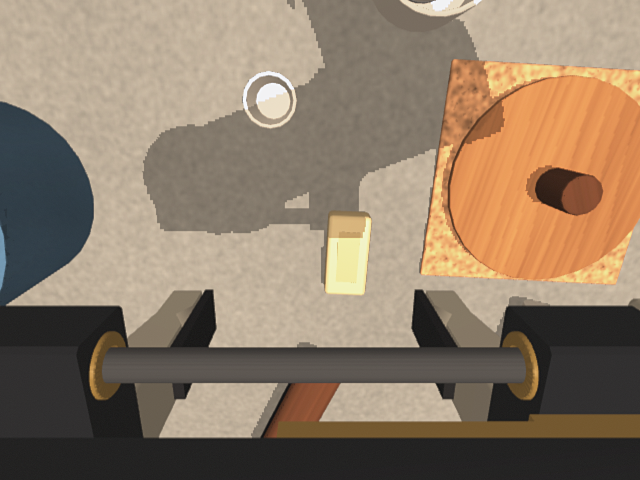

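Bar 1 was knocked: it is now at (348,253), which is about (0.665, 0.061), confirmed by the scene camera, with its long axis still near x. I'll go down on it.

move_arm:
  motion:
    - [[-20, 15, 30], [0, 0, 2.5], 0]
    - [[-47, 31, 60], [0, 0, 2.5], 0]
    - [[-47, 31, 95], [0, 0, 2.5], 0]
    - [[-47, 31, 130], [0, 0, 2.5], 0]
    - [[-47, 31, 165], [0, 0, 2.5], 0]
    - [[-47, 31, 190], [0, 0, 2.5], 0]
    - [[-47, 31, 205], [0, 0, 2.5], 0]
    - [[-47, 31, 211], [0, 0, 2.5], 0]
    - [[-47, 31, 211], [0, 0, 2.5], 0]
    - [[-47, 31, 211], [0, 0, 2.5], 0]

```text
clock: 24.13
tool_pos: [0.6647, 0.0607, 0.0229]
orientation: [180.0, 0.1, 177.5]
force: [0.3, -0.2, 0.1]
opening: 0.0878
gripper_force: 0.0
```

move_arm:
  motion:
    - [[0, 0, 0], [0, 0, 0], 1]
    - [[0, 0, 0], [0, 0, 0], 1]
    - [[0, 0, 0], [0, 0, 0], 1]
    - [[0, 0, 0], [0, 0, 0], 1]
    - [[0, 0, 0], [0, 0, 0], 1]
    - [[0, 0, 0], [0, 0, 0], 1]
    - [[0, 0, 0], [0, 0, 0], 1]
    - [[0, 0, 0], [0, 0, 0], 1]
    - [[0, 0, 0], [0, 0, 0], 1]
    - [[0, 0, 0], [0, 0, 0], 1]

```text
clock: 24.97
tool_pos: [0.664, 0.0603, 0.0218]
orientation: [180.0, 0.0, 177.5]
force: [0.7, 0.3, 0.0]
opening: 0.0395
gripper_force: 30.0
```

move_arm:
  motion:
    - [[0, 0, -20], [0, 0, 0], 1]
    - [[0, 0, -60], [0, 0, 0], 1]
    - [[0, 0, -100], [0, 0, 0], 1]
    - [[0, 0, -140], [0, 0, 0], 1]
    - [[0, 0, -170], [0, 0, 0], 1]
    - [[0, -10, -180], [0, 0, 0], 1]
    - [[5, -40, -180], [0, 0, 0], 1]
    - [[10, -75, -180], [0, 0, 0], 1]
    - [[15, -110, -180], [0, 0, 0], 1]
    - [[20, -145, -180], [0, 0, 0], 1]

```text
clock: 25.8
tool_pos: [0.6367, -0.0849, 0.2014]
orientation: [180.0, -0.0, 177.5]
force: [1.0, 0.8, -1.1]
opening: 0.0399
gripper_force: 30.0
```

move_arm:
  motion:
    - [[5, -35, 0], [0, 0, -2.5], 1]
    - [[10, -70, 0], [0, 0, -2.5], 1]
    - [[15, -105, 0], [0, 0, -2.5], 1]
    - [[20, -135, 0], [0, 0, -2.5], 1]
    - [[23, -155, 0], [0, 0, -2.5], 1]
    - [[23.6, -161, 0], [0, 0, -2.5], 1]
    - [[23.6, -161, 0], [0, 0, -2.5], 1]
    - [[23.6, -161, 0], [0, 0, -2.5], 1]
    - [[23.6, -161, 0], [0, 0, -2.5], 1]

```text
clock: 26.55
tool_pos: [0.6071, -0.2426, 0.2015]
orientation: [180.0, -0.0, -180.0]
force: [-0.0, -0.8, -1.1]
opening: 0.04
gripper_force: 30.0
```

move_arm:
  motion:
    - [[0, 0, 25], [0, 0, 0], 1]
    - [[0, 0, 60], [0, 0, 0], 1]
    - [[0, 0, 90], [0, 0, 0], 1]
    - [[0, 0, 110], [0, 0, 0], 1]
    - [[0, 0, 118], [0, 0, 0], 1]
    - [[0, 0, 118], [0, 0, 0], 1]
    - [[0, 0, 118], [0, 0, 0], 1]
    - [[0, 0, 118], [0, 0, 0], 1]

```text
clock: 27.22
tool_pos: [0.6083, -0.2433, 0.0856]
orientation: [-180.0, 0.1, -180.0]
force: [0.2, -0.0, -1.0]
opening: 0.0397
gripper_force: 30.0
```

move_arm:
  motion:
    - [[0, 0, 0], [0, 0, 0], 0.38]
    - [[0, 0, 0], [0, 0, 0], 0.38]
    - [[0, 0, 0], [0, 0, 0], 0.38]
    - [[0, 0, 0], [0, 0, 0], 0.38]
    - [[0, 0, 0], [0, 0, 0], 0.38]
    - [[0, 0, -30], [0, 0, 0], 0.38]
    - [[0, 0, -70], [0, 0, 0], 0.38]
    - [[0, 0, -110], [0, 0, 0], 0.2]
    - [[0, 0, -150], [0, 0, 0], 0]
    - [[30, 0, -170], [0, 0, 0], 0]

```text
clock: 28.05
tool_pos: [0.5813, -0.2443, 0.2587]
orientation: [-179.8, 0.4, -179.9]
force: [1.1, -0.3, 1.5]
opening: 0.0692
gripper_force: 0.0
```

move_arm:
  motion:
    - [[40, 0, 0], [0, 0, 7], 0]
    - [[80, 0, 0], [0, 0, 14], 0]
    - [[120, -5, 0], [0, 0, 21], 0]
    - [[150, -8, 0], [0, 0, 28], 0]
    - [[155, -9, 10], [0, 0, 35], 0]
    - [[155, -9, 20], [0, 0, 42], 0]
    - [[155, -9, 20], [0, 0, 42], 0]
    - [[155, -9, 20], [0, 0, 42], 0]
    - [[155, -9, 20], [0, 0, 42], 0]
    - [[155, -9, 20], [0, 0, 42], 0]

```text
clock: 28.88
tool_pos: [0.4225, -0.2525, 0.2342]
orientation: [180.0, 0.0, 138.2]
force: [0.1, 0.1, 0.0]
opening: 0.0877
gripper_force: 0.0
```

```bash
python3 - <<'E'
from h import *
w=snap("wrist","w8");o=ctrl.get_obs();print(o["tool_pos"],o["orientation"],o["opening"])
m=mask(w,(20,40,130),(36,255,255));m[350:]=0
for c in blobs(m,300)[:4]:print(cen(c),cv2.boundingRect(c),plane(w,cen(c),.024),cv2.minAreaRect(np.array([plane(w,p,.024)[:2] for p in c[:,0]],np.float32)*1000))
q=snap("scene");mm=mask(q,(18,90,100),(40,255,255))
for c in blobs(mm,60,(120,180,330,370)):print(cen(c),plane(q,cen(c),.024),cv2.contourArea(c))
cv2.imwrite("pics/s8.png",np.hstack([cv2.resize(q["color"][150:330,120:280],(400,450)),w["color"][:450,100:500]]))
E
```

```text
[ 0.42247146 -0.25248899  0.23410414] [-1.79999484e+02  1.50796918e-02  1.38127106e+02] 0.08792639433355358
(266.43753800102894, 151.788644123287) (244, 110, 46, 89) [ 0.357763   -0.25061169  0.024     ] ((360.51129150390625, -252.24899291992188), (38.137577056884766, 74.94963836669922), 48.072757720947266)
(236.4291277258567, 211.7231308411215) [ 0.36704895 -0.24618165  0.024     ] 428.0
(197.88628762541805, 285.24749163879596) [ 0.59890058 -0.24731015  0.024     ] 299.0
```

View pics/s8.png

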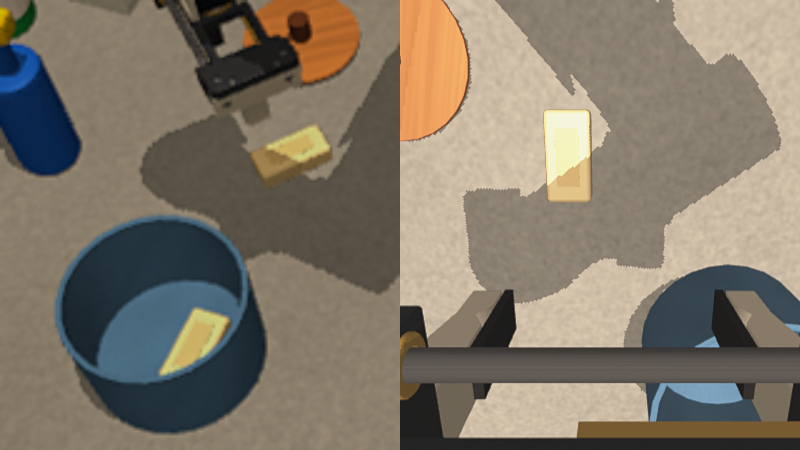

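In the left half, bar 1 lies flat in the pot. In the right half, bar 2 is aligned with the tool, its top face centred at about (267,155) in the wrist image. I'll grasp it at (0.361, -0.252).

move_arm:
  motion:
    - [[20, -20, 30], [0, 0, 0], 0]
    - [[46, -41, 60], [0, 0, 0], 0]
    - [[46, -41, 95], [0, 0, 0], 0]
    - [[46, -41, 130], [0, 0, 0], 0]
    - [[46, -41, 165], [0, 0, 0], 0]
    - [[46, -41, 190], [0, 0, 0], 0]
    - [[46, -41, 205], [0, 0, 0], 0]
    - [[46, -41, 211], [0, 0, 0], 0]
    - [[46, -41, 211], [0, 0, 0], 0]
    - [[46, -41, 211], [0, 0, 0], 0]

```text
clock: 29.82
tool_pos: [0.3609, -0.2523, 0.0232]
orientation: [-180.0, 0.0, 138.0]
force: [0.4, 0.8, 0.8]
opening: 0.0876
gripper_force: 0.0
```

move_arm:
  motion:
    - [[0, 0, 0], [0, 0, 0], 1]
    - [[0, 0, 0], [0, 0, 0], 1]
    - [[0, 0, 0], [0, 0, 0], 1]
    - [[0, 0, 0], [0, 0, 0], 1]
    - [[0, 0, 0], [0, 0, 0], 1]
    - [[0, 0, 0], [0, 0, 0], 1]
    - [[0, 0, 0], [0, 0, 0], 1]
    - [[0, 0, 0], [0, 0, 0], 1]
    - [[0, 0, 0], [0, 0, 0], 1]
    - [[0, 0, 0], [0, 0, 0], 1]

```text
clock: 30.65
tool_pos: [0.3604, -0.2521, 0.0229]
orientation: [180.0, 0.0, 138.0]
force: [-0.3, 0.4, 2.1]
opening: 0.0398
gripper_force: 30.0
```

move_arm:
  motion:
    - [[0, 0, -20], [0, 0, 0], 1]
    - [[0, 0, -60], [0, 0, 0], 1]
    - [[0, 0, -100], [0, 0, -7], 1]
    - [[0, 0, -140], [0, 0, -14], 1]
    - [[0, 0, -170], [0, 0, -21], 1]
    - [[0, 0, -180], [0, 0, -28], 1]
    - [[0, 0, -180], [0, 0, -35], 1]
    - [[0, 0, -180], [0, 0, -42], 1]
    - [[0, 0, -180], [0, 0, -42], 1]
    - [[0, 0, -180], [0, 0, -42], 1]

```text
clock: 31.48
tool_pos: [0.3599, -0.252, 0.2026]
orientation: [180.0, -0.0, 179.8]
force: [0.9, -0.7, -0.4]
opening: 0.0397
gripper_force: 30.0
```

move_arm:
  motion:
    - [[-30, -5, 0], [0, 0, 0], 1]
    - [[-65, -10, 0], [0, 0, 0], 1]
    - [[-100, -16, 0], [0, 0, 0], 1]
    - [[-135, -21, 0], [0, 0, 0], 1]
    - [[-170, -26, 0], [0, 0, 0], 1]
    - [[-205, -32, 0], [0, 0, 0], 1]
    - [[-235, -36, 0], [0, 0, 0], 1]
    - [[-247, -37, 0], [0, 0, 0], 1]
    - [[-247, -37, 0], [0, 0, 0], 1]
    - [[-247, -37, 0], [0, 0, 0], 1]

```text
clock: 32.32
tool_pos: [0.6072, -0.289, 0.2009]
orientation: [180.0, -0.2, 179.8]
force: [-0.9, 0.5, -1.0]
opening: 0.0397
gripper_force: 30.0
```

move_arm:
  motion:
    - [[0, 0, 25], [0, 0, 0], 1]
    - [[0, 0, 60], [0, 0, 0], 1]
    - [[0, 0, 90], [0, 0, 0], 1]
    - [[0, 0, 110], [0, 0, 0], 1]
    - [[0, 0, 118], [0, 0, 0], 1]
    - [[0, 0, 118], [0, 0, 0], 1]
    - [[0, 0, 118], [0, 0, 0], 1]
    - [[0, 0, 118], [0, 0, 0], 1]

```text
clock: 32.98
tool_pos: [0.6082, -0.2896, 0.0868]
orientation: [-179.9, 0.2, 180.0]
force: [0.6, 0.8, -1.0]
opening: 0.0398
gripper_force: 30.0
```

move_arm:
  motion:
    - [[0, 0, 0], [0, 0, 0], 0.38]
    - [[0, 0, 0], [0, 0, 0], 0.38]
    - [[0, 0, 0], [0, 0, 0], 0.38]
    - [[0, 0, 0], [0, 0, 0], 0.38]
    - [[0, 0, 0], [0, 0, 0], 0.38]
    - [[0, 0, -30], [0, 0, 0], 0.38]
    - [[0, 0, -70], [0, 0, 0], 0.38]
    - [[0, 0, -110], [0, 0, 0], 0.2]
    - [[0, 40, -150], [0, 0, 0], 0]
    - [[0, 80, -170], [0, 0, 0], 0]

```text
clock: 33.82
tool_pos: [0.6079, -0.2255, 0.2493]
orientation: [-179.9, 0.2, 179.8]
force: [1.2, -0.1, -0.2]
opening: 0.069
gripper_force: 0.0
```

move_arm:
  motion:
    - [[5, 40, 0], [0, 0, 0], 0]
    - [[10, 80, 0], [0, 0, 0], 0]
    - [[15, 120, 0], [0, 0, 0], 0]
    - [[20, 160, 0], [0, 0, 0], 0]
    - [[30, 200, 0], [0, 0, 0], 0]
    - [[40, 240, 0], [0, 0, 0], 0]
    - [[50, 280, 0], [0, 0, 0], 0]
    - [[50, 320, 0], [0, 0, 0], 0]
    - [[50, 350, 0], [0, 0, 0], 0]
    - [[50, 370, 0], [0, 0, 0], 0]

```text
clock: 34.65
tool_pos: [0.557, 0.1489, 0.2462]
orientation: [180.0, 0.0, -179.9]
force: [0.8, -0.2, -0.1]
opening: 0.0876
gripper_force: 0.0
```

move_arm:
  motion:
    - [[0, 80, 0], [0, 0, 0], 0]
    - [[0, 80, 0], [0, 0, 0], 0]
    - [[0, 80, 0], [0, 0, 0], 0]
    - [[0, 80, 0], [0, 0, 0], 0]
    - [[0, 80, 0], [0, 0, 0], 0]

```text
clock: 35.07
tool_pos: [0.5571, 0.226, 0.2456]
orientation: [-180.0, -0.0, -180.0]
force: [-0.4, -0.4, -0.2]
opening: 0.0876
gripper_force: 0.0
```

```bash
python3 - <<'E'
from h import *
w=snap("wrist","w9");o=ctrl.get_obs();print(o["clock"],o["tool_pos"],o["orientation"],o["opening"],proj(w,[.5985,.2432,.064]))
q=snap("scene");t=snap("top")
for s,lo in((q,(18,90,100)),(t,(22,70,120))):
    mm=mask(s,lo,(40,255,255))
    for c in blobs(mm,60,(70,95,500,410)):print(np.round(cen(c)),plane(s,cen(c),.024),cv2.contourArea(c))
a=cv2.resize(q["color"][210:310,130:240],(396,360));b=cv2.resize(q["color"][200:300,310:420],(396,360))
c=w["color"][80:350,50:590]
cv2.imwrite("pics/f.png",np.vstack([np.hstack([a,b])[:, :790],cv2.resize(c,(480,240)) if 0 else np.hstack([cv2.resize(c,(460,230)),cv2.resize(t["color"][100:300,200:450],(330,230))])]))
E
```

```text
35.1167 [0.55725554 0.22535595 0.24575316] [-1.79981776e+02 -1.85966346e-02  1.79976314e+02] 0.08766978341616459 [334.5677457  263.17382306]
[188. 285.] [ 0.60584514 -0.27144391  0.024     ] 812.5
[106. 160.] [ 0.31684051 -0.67405449  0.024     ] 530.5
[161. 399.] [ 0.87229381 -0.20334196  0.024     ] 163.0
[395. 189.] [ 0.61005933 -0.26777493  0.024     ] 603.5
[495. 241.] [ 0.45836289 -0.56826123  0.024     ] 80.5
```

View pics/f.png

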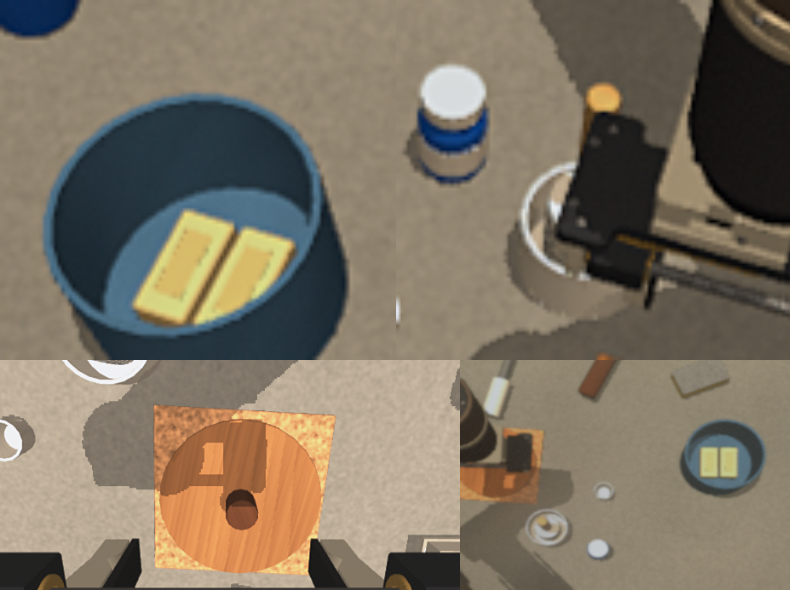

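Both bars lie flat in the pot and the brush stands in its holder. No other cream bar is on the counter. The lid knob is at wrist (333,261), where I expected it, so I'll pick the lid up.

move_arm:
  motion:
    - [[-20, 10, 30], [0, 0, 0], 0]
    - [[-41, 17, 60], [0, 0, 0], 0]
    - [[-41, 17, 95], [0, 0, 0], 0]
    - [[-41, 17, 130], [0, 0, 0], 0]
    - [[-41, 17, 160], [0, 0, 0], 0]
    - [[-41, 17, 180], [0, 0, 0], 0]
    - [[-41, 17, 192], [0, 0, 0], 0]
    - [[-41, 17, 196], [0, 0, 0], 0]
    - [[-41, 17, 196], [0, 0, 0], 0]
    - [[-41, 17, 196], [0, 0, 0], 0]

```text
clock: 36.05
tool_pos: [0.5994, 0.2431, 0.0512]
orientation: [179.9, 0.1, 180.0]
force: [-0.5, -0.0, -0.1]
opening: 0.0876
gripper_force: 0.0
```

move_arm:
  motion:
    - [[0, 0, 0], [0, 0, 0], 1]
    - [[0, 0, 0], [0, 0, 0], 1]
    - [[0, 0, 0], [0, 0, 0], 1]
    - [[0, 0, 0], [0, 0, 0], 1]
    - [[0, 0, 0], [0, 0, 0], 1]
    - [[0, 0, 0], [0, 0, 0], 1]
    - [[0, 0, 0], [0, 0, 0], 1]
    - [[0, 0, 0], [0, 0, 0], 1]
    - [[0, 0, 0], [0, 0, 0], 1]
    - [[0, 0, 0], [0, 0, 0], 1]

```text
clock: 36.88
tool_pos: [0.5985, 0.243, 0.0498]
orientation: [180.0, 0.0, 180.0]
force: [0.6, 0.0, -0.3]
opening: 0.0333
gripper_force: 30.0
```

move_arm:
  motion:
    - [[0, 0, -10], [0, 0, 0], 1]
    - [[0, 0, -30], [0, 0, 0], 1]
    - [[0, 0, -60], [0, 0, 0], 1]
    - [[0, 0, -95], [0, 0, 0], 1]
    - [[0, 0, -130], [0, 0, 0], 1]
    - [[0, 0, -165], [0, 0, 0], 1]
    - [[0, 0, -190], [0, 0, 0], 1]
    - [[0, 0, -205], [0, 0, 0], 1]
    - [[0, 0, -205], [0, 0, 0], 1]
    - [[0, 0, -205], [0, 0, 0], 1]

```text
clock: 37.72
tool_pos: [0.5981, 0.2429, 0.2551]
orientation: [179.9, 0.0, 180.0]
force: [-0.5, 0.1, -5.1]
opening: 0.0335
gripper_force: 30.0
```

move_arm:
  motion:
    - [[0, -15, 0], [0, 0, 0], 1]
    - [[0, -45, 0], [0, 0, 0], 1]
    - [[0, -80, 0], [0, 0, 0], 1]
    - [[-1, -115, 0], [0, 0, 0], 1]
    - [[-2, -150, 0], [0, 0, 0], 1]
    - [[-3, -185, 0], [0, 0, 0], 1]
    - [[-4, -220, 0], [0, 0, 0], 1]
    - [[-5, -255, 0], [0, 0, 0], 1]
    - [[-6, -290, 0], [0, 0, 0], 1]
    - [[-7, -325, 0], [0, 0, 0], 1]

```text
clock: 38.55
tool_pos: [0.6037, -0.0841, 0.2524]
orientation: [-180.0, -0.2, 180.0]
force: [0.5, 0.4, -3.9]
opening: 0.0333
gripper_force: 30.0
```

move_arm:
  motion:
    - [[-1, -35, 0], [0, 0, 0], 1]
    - [[-2, -70, 0], [0, 0, 0], 1]
    - [[-2, -105, 0], [0, 0, 0], 1]
    - [[-2, -135, 0], [0, 0, 0], 1]
    - [[-2, -160, 0], [0, 0, 0], 1]
    - [[-2, -175, 0], [0, 0, 0], 1]
    - [[-2, -182, 0], [0, 0, 0], 1]
    - [[-2, -183.5, 0], [0, 0, 0], 1]
    - [[-2, -183.5, 0], [0, 0, 0], 1]
    - [[-2, -183.5, 0], [0, 0, 0], 1]

```text
clock: 39.38
tool_pos: [0.6072, -0.2646, 0.2543]
orientation: [180.0, -0.0, -180.0]
force: [0.5, -0.2, -3.5]
opening: 0.0334
gripper_force: 30.0
```

move_arm:
  motion:
    - [[0, 0, 0], [0, 0, 0], 1]
    - [[0, 0, 10], [0, 0, 0], 1]
    - [[0, 0, 30], [0, 0, 0], 1]
    - [[0, 0, 50], [0, 0, 0], 1]
    - [[0, 0, 65], [0, 0, 0], 1]
    - [[0, 0, 70], [0, 0, 0], 1]
    - [[0, 0, 70], [0, 0, 0], 1]
    - [[0, 0, 70], [0, 0, 0], 1]

```text
clock: 40.05
tool_pos: [0.6076, -0.2653, 0.1852]
orientation: [-180.0, 0.0, -180.0]
force: [0.1, 0.3, -3.5]
opening: 0.0338
gripper_force: 30.0
```

move_arm:
  motion:
    - [[0, 0, 6], [0, 0, 0], 1]
    - [[0, 0, 12], [0, 0, 0], 1]
    - [[0, 0, 18], [0, 0, 0], 1]
    - [[0, 0, 23], [0, 0, 0], 1]
    - [[0, 0, 26], [0, 0, 0], 1]
    - [[0, 0, 28], [0, 0, 0], 1]
    - [[0, 0, 29], [0, 0, 0], 1]
    - [[0, 0, 29], [0, 0, 0], 1]
    - [[0, 0, 29], [0, 0, 0], 1]

```text
clock: 40.8
tool_pos: [0.6075, -0.2657, 0.156]
orientation: [-180.0, 0.0, 180.0]
force: [0.3, -1.0, -3.5]
opening: 0.0335
gripper_force: 30.0
```

move_arm:
  motion:
    - [[0, 0, 0.5], [0, 0, 0], 1]
    - [[0, 0, 1], [0, 0, 0], 1]
    - [[0, 0, 1.5], [0, 0, 0], 1]
    - [[0, 0, 1.5], [0, 0, 0], 1]

```text
clock: 41.13
tool_pos: [0.6075, -0.2657, 0.1558]
orientation: [-180.0, 0.1, -180.0]
force: [-3.3, 2.5, 6.1]
opening: 0.0333
gripper_force: 30.0
```

move_arm:
  motion:
    - [[0, 0, 0], [0, 0, 0], 0]
    - [[0, 0, 0], [0, 0, 0], 0]
    - [[0, 0, 0], [0, 0, 0], 0]
    - [[0, 0, 0], [0, 0, 0], 0]
    - [[0, 0, 0], [0, 0, 0], 0]
    - [[0, 0, 0], [0, 0, 0], 0]
    - [[0, 0, 0], [0, 0, 0], 0]
    - [[0, 0, 0], [0, 0, 0], 0]

```text
clock: 41.8
tool_pos: [0.6073, -0.2656, 0.1543]
orientation: [-180.0, -0.0, 180.0]
force: [0.3, 0.1, 0.4]
opening: 0.081
gripper_force: 0.0
```

move_arm:
  motion:
    - [[0, 0, -30], [0, 0, 0], 0]
    - [[0, 0, -70], [0, 0, 0], 0]
    - [[0, 0, -110], [0, 0, 0], 0]
    - [[0, 0, -150], [0, 0, 0], 0]
    - [[20, 0, -180], [0, 0, 0], 0]
    - [[50, 0, -180], [0, 0, 0], 0]
    - [[50, 0, -180], [0, 0, 0], 0]
    - [[50, 0, -180], [0, 0, 0], 0]
    - [[50, 0, -180], [0, 0, 0], 0]
    - [[50, 0, -180], [0, 0, 0], 0]

```text
clock: 42.63
tool_pos: [0.5576, -0.2655, 0.3336]
orientation: [180.0, -0.1, 180.0]
force: [0.0, -0.5, -0.7]
opening: 0.0876
gripper_force: 0.0
```

```bash
python3 - <<'E'
from h import *
from scipy.optimize import least_squares
o=ctrl.get_obs();print(o["clock"],o["tool_pos"])
s=snap("wrist","w10")
m=mask(s,(3,110,40),(17,255,255));m[345:]=0
c=blobs(m,500)[0];print(cv2.boundingRect(c),cv2.fitEllipse(cv2.convexHull(c)))
P=np.array([plane(s,p,.128)[:2] for p in c[:,0] if p[1]<340])
print(least_squares(lambda q:np.hypot(P[:,0]-q[0],P[:,1]-q[1])-q[2],[.6,-.26,.09],loss="soft_l1",f_scale=.002).x)
q=snap("scene","s10");a=cv2.morphologyEx(mask(q,(3,110,40),(16,255,255)),3,np.ones((5,5)));c=blobs(a,500,(120,225,230,310))[0];print(cv2.fitEllipse(cv2.convexHull(c)),"before (180.5,266.8) 68.9 83.6")
a=cv2.morphologyEx(mask(q,(8,110,60),(24,255,255)),3,np.ones((5,5)));c=blobs(a,30,(350,205,385,262))[0];print("handle",cv2.boundingRect(c),"was 359,222 to 371,257")
E
```

```text
42.6333 [ 0.55761477 -0.26550708  0.33363196]
(216, 162, 196, 183) ((313.29656982421875, 254.3907012939453), (184.93978881835938, 196.43429565429688), 90.30294036865234)
[ 0.60646527 -0.26663357  0.09077612]
((180.15576171875, 267.10711669921875), (68.77552032470703, 83.51272583007812), 68.30329132080078) before (180.5,266.8) 68.9 83.6
handle (360, 223, 12, 36) was 359,222 to 371,257
```

The lid is back within about 1 mm of where it started, and it is level. The brush is upright in its holder. I'll hand the job in.

```bash
python3 -c "
from plant import ctrl
print(ctrl.close_job())"
```

```text
the job is handed in; nothing more can be done
None
```

I handed the job in at about 43 s without seeing a verdict: the pot was scrubbed to the bottom three times, both soap bars are in it, the brush is back upright in its holder, and the lid is on the pot within about 1 mm of where it started.

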